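Cap the laser power meter

ROBOT

A 6-joint arm with a two-finger parallel gripper is mounted at the origin on the work surface. World frame = base frame: x ahead of the robot, y to its left, z up, the work surface at z = 0. Lengths are in m, angles in rad, forces in N, time in s.
With the tool pointing down it reaches from about 0.425 to 0.95 m from the base axis. Payload 14.7 kg.
Tool frame: the origin (TCP) lies at the very end of the fingers, on their centre line; the grasp point (between the pads) lies 19 mm behind it; z points along the fingers, y is the direction in which the jaws open and shut (so a half turn about z gives the same grasp; the last joint's range is limited). The gripper opens to 85 mm and grips with 20 to 120 N. Pads are 22 mm wide; open, the fingers measure 114 mm over their backs; the gripper's body (76 mm by 85 mm) begins 54 mm behind the grasp point. The pads swing forward as they close: fully open they stand 13 mm farther back than shut.
Start: joints at [1.261, 0.48, 1.596, -0, 1.065, -0.047], TCP at [0.169, 0.628, 0.231] pointing down, gripper open.
Joint ranges: [-2.75, 2.75], [-0.82, 2.05], [0.23, 2.67], [-1.56, 4.7], [0.09, 2.69], [-2.92, 2.92]. Speed limits (rad/s): [1.89, 1.89, 2.39, 3.01, 3.01, 3.01].

INTERFACE

Orientations are given as a rotation vector (axis times angle).
In Python, from station import ctrl gives the robot as it stands.
- The arm moves only by the tool jog_arm, never from a script. Its argument "rows" is a list of rows, each a list of 3 entries, a list of its own where there are three numbers: the shift along the tool's x, y, z in cm, then the turn, a rotation vector about the tool's x, y, z in rad, then the gripper command: -1 is shut, 1 is fully open, values between are in proportion. A call has 1 to 20 rows; each row is the pose to reach, as a shift and turn from the pose commanded when the call began, along the tool's axes at that moment; what a row does not reach only later rows make up. A row lasts 1/12 s, in which the tool goes at most 41.7 mm and 7.16 degrees, less where a joint would pass 70% of its speed; a pose out of reach is approached as far as the arm can. A call with a gripper value outside its range is refused whole. The fingers move at their own pace and stop on an object; "force" is the grip in N (left out, the last holds). Time passes only in rows, so rows that repeat a pose let the fingers close. It gives the time, the measured TCP pose, the force and the opening at its end, in the units of the state.
- ctrl.read_state(): the state, without advancing time (a new reading comes with each control period).
- ctrl.read_camera(name): name is "side" or "top"; returns the picture (480x640x3 uint8, blue, green, red); there is no depth.
- ctrl.camera_model(name): a dict with "fx", "fy", "cx", "cy" (pixels), "R" (3x3) and "t" (3): a world point X has camera coordinates R X + t. Camera axes: x right, y down, z forward; pixel columns grow to the right and rows downward; lengths in m; the calibration is good to about 2 mm. A picture is of the moment at which its call begins. camera_model takes no time and is no camera call.
- ctrl.job_done(): hands the job in, once; it reports no verdict.
The state is a dict: "time_s": time; "joint_pos": joint angles; "joint_vel": joint speeds; "joint_efforts": joint torques, N m; "tcp_pos": TCP position; "tool_rot": TCP orientation; "contact_force": force on the tool from outside, world axes, zero at the start; "wrist_torque": the same for the moment, N m; "width": finger opening in m.
Only numpy, scipy, OpenCV 4.12 (cv2) and the standard library are available. Lean on these libraries where they do the work, as an engineer would, in place of code of your own. Each camera call takes 0.05 s, during which the arm holds its last target. There are 200 camera calls.

TASK

The laser test is over: close the power meter's round opening with its cover. Lift the wide cover (not the small one) by its knob and set it gently, without dropping it, onto the meter's metal collar so that its plug is in the opening and the disc sits level on the rim; leave the small cover where it is.

Things in the scene. Friction and masses are not known exactly. Their poses are not given: they have to be found in the camera images.
- rim (a point): Centre of the mouth of the power meter's collar, level with its top edge, 90 mm above the work surface; z up, x and y along the meter's sides. The meter is a fixed black finned box, 116 x 116 mm, 70 mm high; on the middle of its top stands an aluminium collar, outer diameter 76 mm, inner 64 mm, 20 mm high, open above.
- cover: Wide grey plastic cover, loose, about 160 g: disc 96 mm in diameter; below it a plug 14 mm deep, diameter 40 mm at its foot, 44 mm at the disc; on top an upright round knob, diameter 24 mm. It stands on its plug on the table. Origin: centre of the plug's foot; z up: disc from z = 14 to 19 mm, knob from 19 to 55 mm. Seated, its origin is 14 mm below the rim point.
- small_cover: Small grey plastic cover, loose, not for this meter: same shape, but the disc is 60 mm in diameter and the plug 28 mm; same heights and knob. Origin: centre of the plug's foot; z up. The two covers stand one on each side of the meter, either way round.
Not all that is in view belongs to the job. What is shaped like the cover but green is not meant. Leave any yellow look-alike of the part that bears rim alone.

How it is judged:
At the end, for the whole second after the job is handed in: The wide cover rests on the meter's collar: its centre within 15 mm of the rim's centre, its plug's foot at least 10 mm below the rim, upright to 10 degrees and at rest (horizontal distance between cover and rim below 0.015 m and z of cover in the frame of rim below -0.01 m and angle between cover's own z axis and vertical below 0.175 rad and linear speed of cover below 0.02 m/s and angular speed of cover below 0.2 rad/s); the robot touches nothing.
It fails at once if the cover is dropped onto the meter (moving faster than 0.6 m/s within 60 mm of the rim's centre sideways and with the plug's foot less than 30 mm above the rim) (horizontal distance between cover and rim below 0.06 m and z of cover in the frame of rim below 0.03 m and linear speed of cover above 0.6 m/s).
It fails at once if the small cover is moved more than 30 mm (distance of small_cover from where it was at the start of the episode above 0.03 m).
It also fails if it takes over 35 s, if anything falls off the work surface, if the arm or the gripper's body presses on something with over 40 N, if the wrist force passes 120 N, or if a joint passes its speed limit or range.

## Working session

There is one attempt and no reset: what is moved stays moved. The work goes in short steps, Python scripts to look and compute and a tool call to move; the robot and the scene stay as the last step left them, time stands still between calls to the robot, and variables do not carry over. Pictures are saved under pics/ and viewed, about 8 in all and at most 12, crops included, and the job is handed in when it is done.

Besides the shell and the picture viewer there is one more tool, called by a JSON object that holds its "fn" and its "kwargs". jog_arm: Moves the arm, as the interface text tells. Its arguments: {"type":"object","properties":{"rows":{"type":"array"},"force":{"type":"number"}},"required":["rows"]}

```bash
mkdir -p pics; ls
python3 - <<'E'
from station import ctrl
import cv2,numpy as np
s=ctrl.read_state();print(s)
for n in("top","side"):
    cv2.imwrite(f"pics/{n}0.png",ctrl.read_camera(n));print(n,ctrl.camera_model(n))
E
```

```text
pics
{'time_s': 0.0, 'joint_pos': array([ 1.26141223e+00,  4.80835805e-01,  1.59688490e+00, -1.10672232e-06,
        1.06510270e+00, -4.66123020e-02]), 'joint_vel': array([-6.73597984e-04,  5.37482241e-04,  4.65143788e-04,  6.77635246e-05,
       -1.55054724e-03, -2.52702727e-04]), 'joint_efforts': array([ 3.05938920e-03, -9.50632739e+01, -4.30185986e+01,  3.91627987e-05,
        1.22878002e-02,  8.63517062e-05]), 'tcp_pos': array([0.16870199, 0.62728874, 0.23066571]), 'tool_rot': array([-4.11545128e-01, -3.11430060e+00,  1.90285404e-03]), 'contact_force': array([-1.24708642,  0.44148453, -0.20193795]), 'wrist_torque': array([-0.05148506, -0.03503819,  0.03679499]), 'width': 0.08530659541367429}
top {'fx': 574.1893463319727, 'fy': 574.1893463319727, 'cx': 320.1354511941862, 'cy': 237.52850704038462, 'R': array([[-0.00506301, -0.99965641,  0.02571812],
       [-0.99659342,  0.00292709, -0.08241956],
       [ 0.08231596, -0.0260478 , -0.99626583]]), 't': array([-0.00357719,  0.48450356,  0.9111303 ])}
side {'fx': 570.6566590155699, 'fy': 570.6566590155699, 'cx': 321.9914777330854, 'cy': 242.19214120059476, 'R': array([[ 0.97646437, -0.21525444, -0.01352232],
       [-0.1603665 , -0.68269074, -0.71289266],
       [ 0.14422175,  0.69828281, -0.70114278]]), 't': array([-0.45078131,  0.15927648,  0.95794794])}
```

View pics/top0.png

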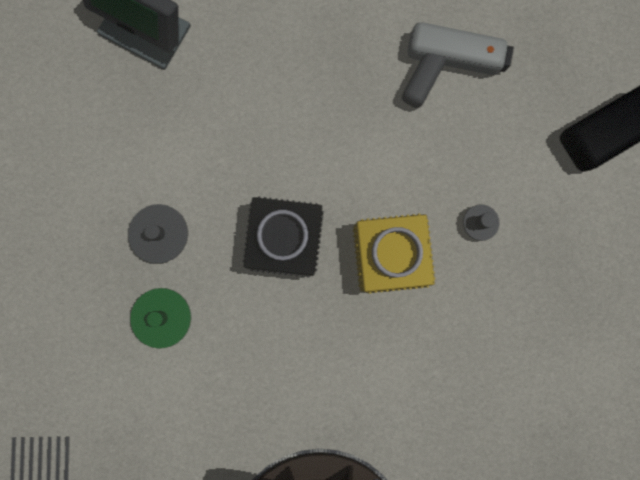

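View pics/side0.png

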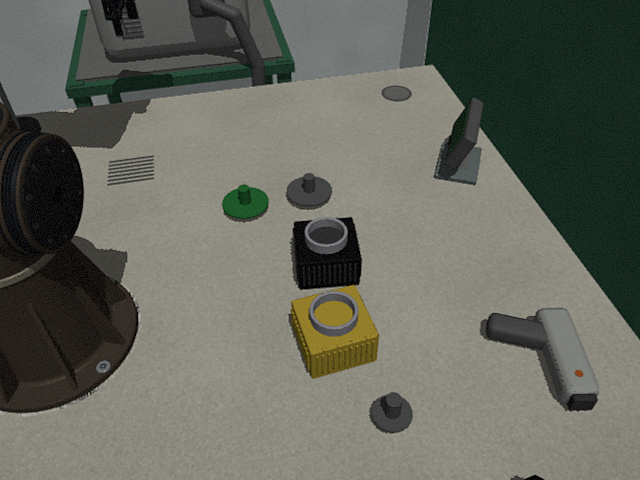

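The top view shows:
- wide grey cover (157,234)
- green look-alike (160,318)
- small grey cover (481,222)
- black meter (283,236)
- yellow decoy meter (396,252)

The side view has them at (309,190), (245,202), (392,412), (327,250) and (334,330). I choose the grey wide disc and the black meter. Next I measure both, using a close crop.

```bash
cat > h.py <<'E'
import cv2,numpy as np
from station import ctrl
def ray(n,px,z):
    m=ctrl.camera_model(n);R=m["R"];c=-R.T@m["t"]
    d=R.T@np.array([(px[0]-m["cx"])/m["fx"],(px[1]-m["cy"])/m["fy"],1])
    return c+d*(z-c[2])/d[2]
def ell(mask,near,n,z):
    """contour nearest to 'near' -> world points on plane z -> min enclosing/ellipse centre, diameter"""
    cs,_=cv2.findContours(mask,cv2.RETR_EXTERNAL,cv2.CHAIN_APPROX_NONE)
    cs=[c for c in cs if cv2.contourArea(c)>150]
    c=min(cs,key=lambda c:np.linalg.norm(cv2.minEnclosingCircle(c)[0]-np.array(near)))
    c=cv2.convexHull(c)
    w=np.array([ray(n,p[0]+0.,z)[:2] for p in c],np.float32)
    e=cv2.fitEllipse(w*1000)
    return c,np.round(e[0],1),np.round(e[1],1)
E
python3 - <<'E'
from h import *
out=[]
for n,cov,rim in(("top",(157,234),(283,236)),("side",(309,190),(327,235))):
    im=cv2.imread(f"pics/{n}0.png");v=im.max(2)
    sat=cv2.cvtColor(im,cv2.COLOR_BGR2HSV)[...,1]
    print(n,"table",im[300,230],"disc",im[cov[1]+15 if n=="top" else 195,cov[0]+10 if n=="top" else 300])
    for y in (cov[1]+8,): print(v[y,cov[0]-45:cov[0]+50:3])
    print(v[rim[1],rim[0]-45:rim[0]+46:2])
    for p in(cov,rim):
        out.append(cv2.resize(im[p[1]-45:p[1]+45,p[0]-55:p[0]+55],None,fx=3.6,fy=3.3,interpolation=cv2.INTER_CUBIC))
cv2.imwrite("pics/crop1.png",np.vstack([np.hstack(out[:2]),np.hstack(out[2:])]))
E
```

```text
top table [125 132 133] disc [75 75 75]
[134 131 128 126 127 111  73  74  74  74  74  72  71  73  74  73  72  72
  73  77  75  74  76  74  75 116 130 131 131 136 135 135]
[ 71  69  68  68  56  37  38  37  30  46 113 129  72  56  54  52  53  53
  54  52  54  53  53  50  51  56  53  55  54  54  48  40  42 101 131  62
  38  39  41  38  35  80 126 127 133 130]
side table [122 133 135] disc [70 71 69]
[ 88  83 138 133 141 136 147 148  46  66  73  71  70  68  67  66  68  71
  65  71  69  63 127 137 139 145 146 145 146 152 148 148]
[141 147 144 138 148 128  29  24   0  11  12  21 129 107  45  43  47  52
  44  52  46  46  46  48  46  46  46  41  51  43  31 122 112   9  21  15
  13  59 148 145 139 137 140 139 146 140]
```

View pics/crop1.png

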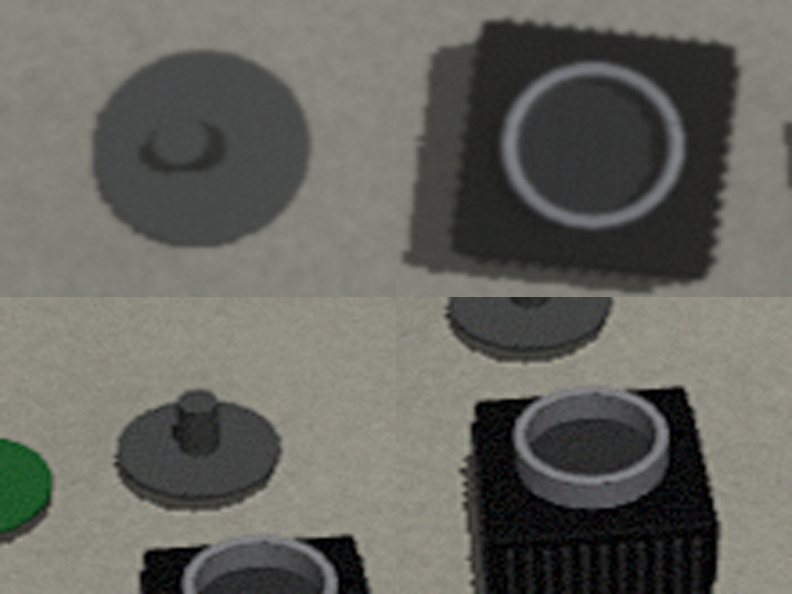

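The crop confirms the grey wide disc with its knob (side-view knob top at about (309,176)) and the black box with its open aluminium collar (top (283,236), side (327,234)).

Run:
```python
from h import *
im=cv2.imread("pics/top0.png");v=cv2.GaussianBlur(im.max(2),(3,3),0)
sat=cv2.cvtColor(im,cv2.COLOR_BGR2HSV)[...,1]
m=((v<103)&(sat<60)).astype(np.uint8)
print("cover",ell(m,(157,234),"top",.019)[1:])
print("small",ell(m,(481,222),"top",.019)[1:])
r=((v>85)).astype(np.uint8)
print("rim",ell(r,(283,236),"top",.090)[1:])
b=((im.max(2)<48)).astype(np.uint8)
im=cv2.imread("pics/side0.png");v=cv2.GaussianBlur(im.max(2),(3,3),0)
print("rim inner side approx",ray("side",(327,234.5),.09), "knobtop side",ray("side",(309,176),.055),"knobtop top",ray("top",(151.5,232),.055))
print("yellow",ray("top",(396,252),.09))
print(ctrl.read_state()["tool_rot"])
from scipy.spatial.transform import Rotation as Ro
print(Ro.from_rotvec(ctrl.read_state()["tool_rot"]).as_matrix().round(4))
```

```text
cover (array([491.3, 257.4]), array([96.1, 98.1]))
small (array([ 507.9, -263. ]), array([60.4, 72. ]))Traceback (most recent call last):
  File "<stdin>", line 8, in <module>
  File "h.py", line 14, in ell
    e=cv2.fitEllipse(w*1000)
cv2.error: OpenCV(4.12.0) /io/opencv/modules/imgproc/src/shapedescr.cpp:361: error: (-201:Incorrect size of input array) There should be at least 5 points to fit the ellipse in function 'fitEllipseNoDirect'
```

Run:
```python
from h import *
im=cv2.imread("pics/top0.png");v=cv2.GaussianBlur(im.max(2),(3,3),0)
r=(v>85).astype(np.uint8)*cv2.circle(np.zeros_like(v),(283,236),31,1,-1)
print("rim top",ell(r,(283,236),"top",.090)[1:])
print("knobtop side",ray("side",(309,176),.055),"knobtop top",ray("top",(151.5,232),.055),"rim side",ray("side",(327,234.5),.09))
from scipy.spatial.transform import Rotation as Ro
s=ctrl.read_state()
T=Ro.from_rotvec(s["tool_rot"]).as_matrix();print(T.round(4))
for t in ([.4913,.2574,.23],):print("tool shift cm",T.T@(np.array(t)-s["tcp_pos"])*100)
```

```text
rim top (array([483.5,  52.9]), array([74.2, 74.9]))
knobtop side [0.49225182 0.25927359 0.055     ] knobtop top [0.49096463 0.25684418 0.055     ] rim side [0.48194161 0.04578758 0.09      ]
[[-9.657e-01  2.598e-01 -3.000e-04]
 [ 2.598e-01  9.657e-01 -1.000e-03]
 [ 1.000e-04 -1.100e-03 -1.000e+00]]
tool shift cm [-40.7605306  -27.34350522   0.10177513]
```

{"fn": "jog_arm", "kwargs": {"rows": [[[-40.8, -27.3, 8], [0, 0, 0], 1], [[-40.8, -27.3, 8], [0, 0, 0], 1], [[-40.8, -27.3, 8], [0, 0, 0], 1], [[-40.8, -27.3, 8], [0, 0, 0], 1], [[-40.8, -27.3, 8], [0, 0, 0], 1], [[-40.8, -27.3, 8], [0, 0, 0], 1], [[-40.8, -27.3, 8], [0, 0, 0], 1], [[-40.8, -27.3, 8], [0, 0, 0], 1], [[-40.8, -27.3, 8], [0, 0, 0], 1], [[-40.8, -27.3, 8], [0, 0, 0], 1], [[-40.8, -27.3, 8], [0, 0, 0], 1], [[-40.8, -27.3, 8], [0, 0, 0], 1], [[-40.8, -27.3, 8], [0, 0, 0], 1], [[-40.8, -27.3, 8], [0, 0, 0], 1], [[-40.8, -27.3, 8], [0, 0, 0], 1], [[-40.8, -27.3, 8], [0, 0, 0], 1], [[-40.8, -27.3, 8], [0, 0, 0], 1], [[-40.8, -27.3, 8], [0, 0, 0], 1], [[-40.8, -27.3, 8], [0, 0, 0], 1], [[-40.8, -27.3, 8], [0, 0, 0], 1]], "force": 40}}

```text
time_s: 1.77
tcp_pos: [0.4916, 0.2586, 0.1514]
tool_rot: [0.41, 3.115, 0.0]
contact_force: [0.5, -0.2, -1.2]
width: 0.0855
```

{"fn": "jog_arm", "kwargs": {"rows": [[[0, -0.1, 3], [0, 0, 0], 1], [[0, -0.1, 6], [0, 0, 0], 1], [[0, -0.1, 8.5], [0, 0, 0], 1], [[0, -0.1, 10], [0, 0, 0], 1], [[0, -0.1, 11], [0, 0, 0], 1], [[0, -0.1, 11.8], [0, 0, 0], 1], [[0, -0.1, 12.3], [0, 0, 0], 1], [[0, -0.1, 12.6], [0, 0, 0], 1], [[0, -0.1, 12.7], [0, 0, 0], 1], [[0, -0.1, 12.7], [0, 0, 0], 1], [[0, -0.1, 12.7], [0, 0, 0], 1]]}}

```text
time_s: 2.68
tcp_pos: [0.492, 0.2573, 0.0249]
tool_rot: [0.411, 3.114, 0.001]
contact_force: [-0.3, 0.8, 0.1]
width: 0.0853
```

Run:
```python
from h import *
im=ctrl.read_camera("side");cv2.imwrite("pics/side1.png",cv2.resize(im[90:290,180:440],None,fx=3,fy=3,interpolation=cv2.INTER_CUBIC))
print(ctrl.read_state()["contact_force"])
```

```text
[-0.28988672 -0.47375195 -0.3844163 ]
```

View pics/side1.png

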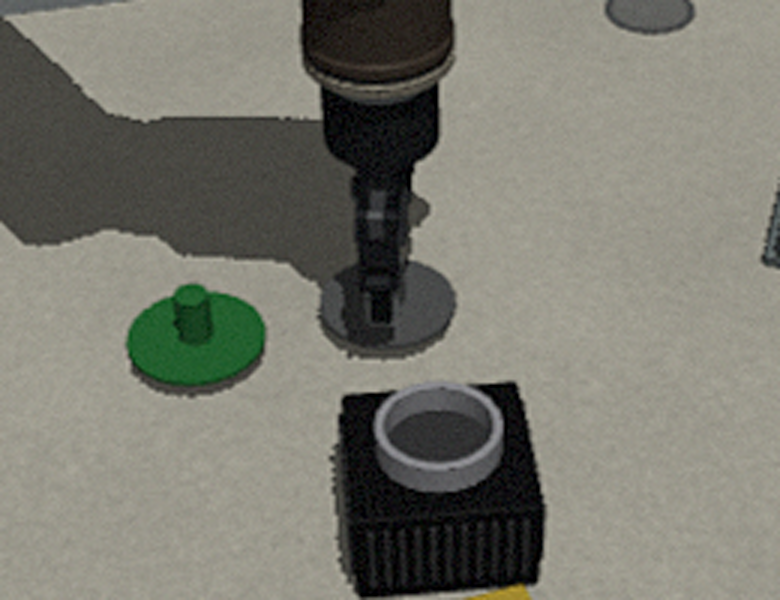

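The fingers straddle the knob, which they hide at crop (380,300). The disc and green cover are undisturbed, and the collar is at about px (326,232). I close now.

{"fn": "jog_arm", "kwargs": {"rows": [[[0, 0, 0], [0, 0, 0], -1], [[0, 0, 0], [0, 0, 0], -1], [[0, 0, 0], [0, 0, 0], -1], [[0, 0, 0], [0, 0, 0], -1], [[0, 0, 0], [0, 0, 0], -1], [[0, 0, 0], [0, 0, 0], -1], [[0, 0, 0], [0, 0, 0], -1], [[0, 0, 0], [0, 0, 0], -1], [[0, 0, 0], [0, 0, 0], -1], [[0, 0, 0], [0, 0, 0], -1], [[0, 0, 0], [0, 0, 0], -1], [[0, 0, 0], [0, 0, 0], -1]], "force": 40}}

```text
time_s: 3.73
tcp_pos: [0.4917, 0.2571, 0.0244]
tool_rot: [0.412, 3.114, 0.0]
contact_force: [-0.7, -0.1, 5.6]
width: 0.0229
```

{"fn": "jog_arm", "kwargs": {"rows": [[[0, 0, -0.5], [0, 0, 0], -1], [[0, 0, -1.5], [0, 0, 0], -1], [[0, 0, -3], [0, 0, 0], -1], [[0, 0, -5], [0, 0, 0], -1], [[0, 0, -7], [0, 0, 0], -1], [[0, 0, -9], [0, 0, 0], -1], [[0, 0, -11], [0, 0, 0], -1], [[0, 0, -12.5], [0, 0, 0], -1], [[0, 0, -13.5], [0, 0, 0], -1], [[0, 0, -14], [0, 0, 0], -1], [[0, 0, -14], [0, 0, 0], -1], [[0, 0, -14], [0, 0, 0], -1]]}}

```text
time_s: 4.73
tcp_pos: [0.4914, 0.257, 0.164]
tool_rot: [-0.412, -3.114, 0.0]
contact_force: [-0.5, 0.5, -2.1]
width: 0.0224
```

Run:
```python
from h import *
im=ctrl.read_camera("side");cv2.imwrite("pics/side2.png",cv2.resize(im[60:260,180:440],None,fx=3,fy=3,interpolation=cv2.INTER_CUBIC))
s=ctrl.read_state();print(s["contact_force"],s["width"],s["tcp_pos"])
from scipy.spatial.transform import Rotation as Ro
T=Ro.from_rotvec(s["tool_rot"]).as_matrix()
print(T.T@(np.array([.4833,.0527,s["tcp_pos"][2]])-s["tcp_pos"])*100)
```

```text
[-0.78322075  0.7817913  -2.15540458] 0.023182901036710606 [0.49117744 0.25689538 0.16358076]
[-4.54255716e+00 -1.99234319e+01  1.06880937e-02]
```

View pics/side2.png

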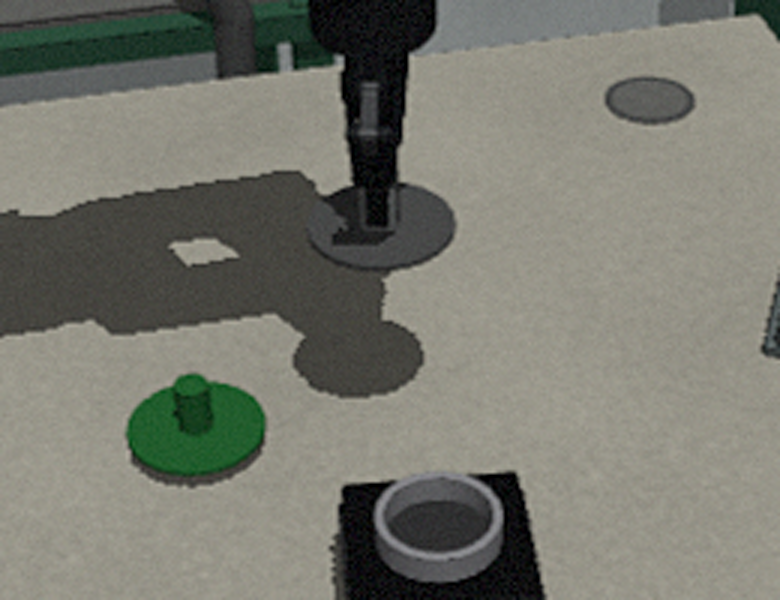

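The cover is held level (disc at crop (380,225)), with its shadow on the table. I carry it over the collar.

{"fn": "jog_arm", "kwargs": {"rows": [[[-0.2, -0.8, 0], [0, 0, 0], -1], [[-0.5, -2.2, 0], [0, 0, 0], -1], [[-1.0, -4.3, 0], [0, 0, 0], -1], [[-1.5, -6.5, 0], [0, 0, 0], -1], [[-2.0, -8.8, 0], [0, 0, 0], -1], [[-2.5, -11, 0], [0, 0, 0], -1], [[-3.0, -13.2, 0], [0, 0, 0], -1], [[-3.5, -15.4, 0], [0, 0, 0], -1], [[-4.0, -17.5, 0], [0, 0, 0], -1], [[-4.3, -18.8, 0], [0, 0, 0], -1], [[-4.5, -19.6, 0], [0, 0, 0], -1], [[-4.5, -19.9, 0], [0, 0, 0], -1], [[-4.5, -19.9, 0], [0, 0, 0], -1], [[-4.5, -19.9, 0], [0, 0, 0], -1], [[-4.5, -19.9, 0], [0, 0, 0], -1]]}}

```text
time_s: 6.03
tcp_pos: [0.4834, 0.0538, 0.1642]
tool_rot: [-0.411, -3.115, -0.0]
contact_force: [-0.2, 0.6, -1.8]
width: 0.0226
```

Run:
```python
from h import *
a=ctrl.read_camera("side");b=ctrl.read_camera("top");cv2.imwrite("pics/side3.png",a)
f=lambda im,x,y:cv2.resize(im[y:y+180,x:x+120],None,fx=3.3,fy=3.3,interpolation=cv2.INTER_CUBIC)
cv2.imwrite("pics/c3.png",np.hstack([f(a,267,120),f(b,225,150)]))
s=ctrl.read_state();print(s["contact_force"],s["width"],s["tcp_pos"],s["time_s"])
# rim from the first side picture
im=cv2.imread("pics/side0.png");v=cv2.GaussianBlur(im.max(2),(3,3),0)
r=(v>78).astype(np.uint8)*cv2.circle(np.zeros_like(v),(326,235),25,1,-1)
cs,_=cv2.findContours(r,cv2.RETR_CCOMP,cv2.CHAIN_APPROX_NONE)
for c in cs:
    if cv2.contourArea(c)>200: print(cv2.boundingRect(c))
```

```text
[-0.13187808  0.32059222 -1.39880515] 0.022541672359848344 [0.48338344 0.05387212 0.16425092] 6.1333
(305, 210, 43, 43)
(307, 221, 38, 24)
```

View pics/c3.png

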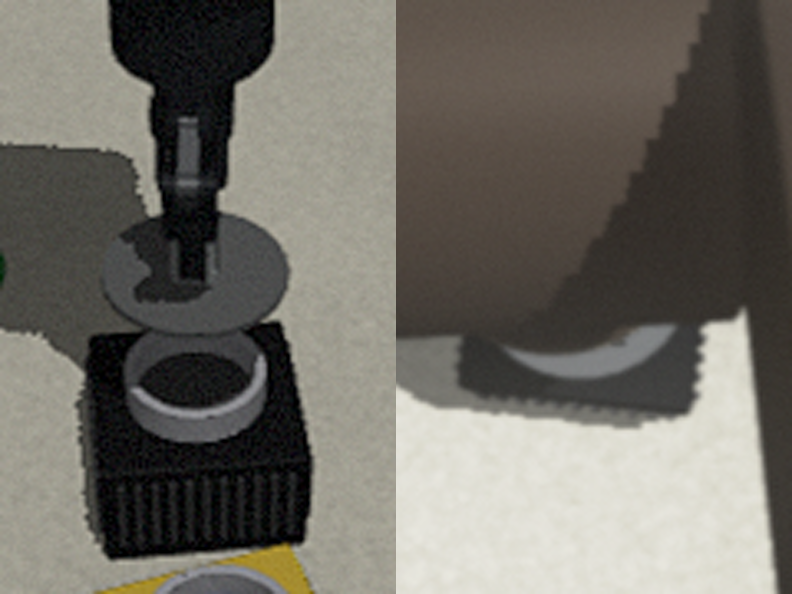

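The disc is level over the collar in the side view (disc centre crop (195,272), collar (195,375)). The arm hides the disc in the top view. I lower it slowly.

{"fn": "jog_arm", "kwargs": {"rows": [[[0, -0.1, 0.6], [0, 0, 0], -1], [[0, -0.1, 1.4], [0, 0, 0], -1], [[0, -0.1, 2.3], [0, 0, 0], -1], [[0, -0.1, 3.2], [0, 0, 0], -1], [[0, -0.1, 4.0], [0, 0, 0], -1], [[0, -0.1, 4.6], [0, 0, 0], -1], [[0, -0.1, 5.1], [0, 0, 0], -1], [[0, -0.1, 5.5], [0, 0, 0], -1], [[0, -0.1, 5.8], [0, 0, 0], -1], [[0, -0.1, 6.0], [0, 0, 0], -1], [[0, -0.1, 6.1], [0, 0, 0], -1], [[0, -0.1, 6.1], [0, 0, 0], -1], [[0, -0.1, 6.1], [0, 0, 0], -1]]}}

```text
time_s: 7.22
tcp_pos: [0.4833, 0.0523, 0.1035]
tool_rot: [0.412, 3.114, 0.0]
contact_force: [0.5, 0.3, -1.7]
width: 0.023
```

Run:
```python
from h import *
a=ctrl.read_camera("side")
cv2.imwrite("pics/c4.png",cv2.resize(a[150:300,247:407],None,fx=4,fy=4,interpolation=cv2.INTER_CUBIC))
print("rim side",ray("side",(326.3,231.5),.09))
```

```text
rim side [0.48243109 0.05349449 0.09      ]
```

View pics/c4.png

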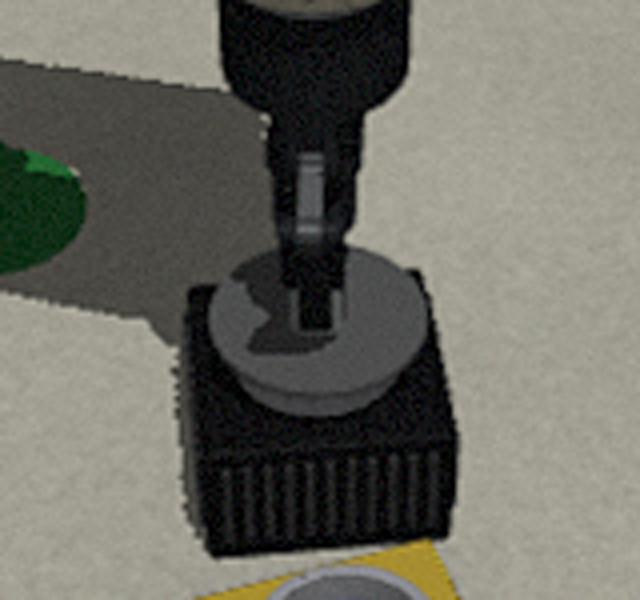

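The disc (crop (318,320)) is centred over the collar, about 3 mm up, with no contact yet. The side-view rim (0.482, 0.053) agrees with the top view. I creep down to contact.

{"fn": "jog_arm", "kwargs": {"rows": [[[0, 0, 0.1], [0, 0, 0], -1], [[0, 0, 0.15], [0, 0, 0], -1], [[0, 0, 0.2], [0, 0, 0], -1], [[0, 0, 0.25], [0, 0, 0], -1], [[0, 0, 0.28], [0, 0, 0], -1], [[0, 0, 0.28], [0, 0, 0], -1], [[0, 0, 0.28], [0, 0, 0], -1]]}}

```text
time_s: 7.85
tcp_pos: [0.4831, 0.0523, 0.1005]
tool_rot: [-0.412, -3.114, -0.0]
contact_force: [-0.3, 0.1, -1.0]
width: 0.0227
```

{"fn": "jog_arm", "kwargs": {"rows": [[[0, 0, 0.03], [0, 0, 0], -1], [[0, 0, 0.06], [0, 0, 0], -1], [[0, 0, 0.08], [0, 0, 0], -1], [[0, 0, 0.08], [0, 0, 0], -1], [[0, 0, 0.08], [0, 0, 0], -1]]}}

```text
time_s: 8.27
tcp_pos: [0.4832, 0.0524, 0.1003]
tool_rot: [0.411, 3.114, 0.0]
contact_force: [-4.1, 2.2, 14.9]
width: 0.023
```

15 N upward: seated. I ease back slightly, open gradually, then rise.

{"fn": "jog_arm", "kwargs": {"rows": [[[0, 0, -0.06], [0, 0, 0], -1], [[0, 0, -0.06], [0, 0, 0], -0.4], [[0, 0, -0.06], [0, 0, 0], -0.3], [[0, 0, -0.06], [0, 0, 0], -0.2], [[0, 0, -0.06], [0, 0, 0], 0], [[0, 0, -0.06], [0, 0, 0], 0.3], [[0, 0, -0.06], [0, 0, 0], 0.6], [[0, 0, -0.06], [0, 0, 0], 1], [[0, 0, -0.06], [0, 0, 0], 1], [[0, 0, -0.06], [0, 0, 0], 1], [[0, 0, -0.06], [0, 0, 0], 1], [[0, 0, -0.06], [0, 0, 0], 1], [[0, 0, -0.06], [0, 0, 0], 1]]}}

```text
time_s: 9.35
tcp_pos: [0.4831, 0.0523, 0.1003]
tool_rot: [-0.412, -3.114, -0.0]
contact_force: [0.1, -0.0, 0.9]
width: 0.0856
```

{"fn": "jog_arm", "kwargs": {"rows": [[[0, 0, -1], [0, 0, 0], 1], [[0, 0, -2.5], [0, 0, 0], 1], [[0, 0, -5], [0, 0, 0], 1], [[0, 0, -8], [0, 0, 0], 1], [[0, 0, -11], [0, 0, 0], 1], [[0, 0, -13], [0, 0, 0], 1], [[0, 3, -13], [0, 0, 0], 1], [[0, 6, -13], [0, 0, 0], 1], [[0, 9, -13], [0, 0, 0], 1], [[0, 12, -13], [0, 0, 0], 1], [[0, 15, -13], [0, 0, 0], 1], [[0, 18, -13], [0, 0, 0], 1], [[0, 21, -13], [0, 0, 0], 1], [[0, 24, -13], [0, 0, 0], 1], [[0, 26, -13], [0, 0, 0], 1], [[0, 28, -13], [0, 0, 0], 1], [[0, 30, -13], [0, 0, 0], 1], [[0, 30, -13], [0, 0, 0], 1], [[0, 30, -13], [0, 0, 0], 1]]}}

```text
time_s: 10.93
tcp_pos: [0.5609, 0.3426, 0.2307]
tool_rot: [-0.41, -3.115, 0.0]
contact_force: [0.2, -0.3, -0.8]
width: 0.0853
```

Run:
```python
from h import *
a=ctrl.read_camera("side");b=ctrl.read_camera("top")
f=lambda im,x,y:cv2.resize(im[y:y+150,x:x+120],None,fx=3.3,fy=3.3,interpolation=cv2.INTER_CUBIC)
cv2.imwrite("pics/c5.png",np.hstack([f(a,267,150),f(b,225,160)]))
v=cv2.GaussianBlur(b.max(2),(3,3),0)
r=((v>54)&(v<110)).astype(np.uint8)*cv2.circle(np.zeros_like(v),(283,236),36,1,-1)
r=cv2.morphologyEx(r,cv2.MORPH_OPEN,np.ones((7,7),np.uint8))
print("disc",ell(r,(283,236),"top",.095)[1:])
s=ctrl.read_state();print(s["tcp_pos"],s["contact_force"])
```

```text
disc (array([484.5,  50.7]), array([95.1, 96.4]))
[0.56070912 0.34132804 0.23061408] [-0.6302842   0.32298631 -1.1522514 ]
```

View pics/c5.png

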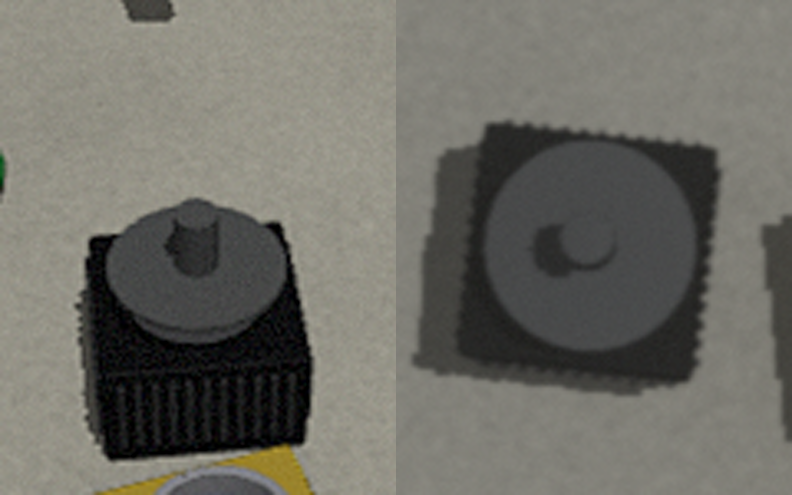

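The cover sits level and centred on the collar (top-view disc at crop (590,246), side-view (197,270)), 2–3 mm from the measured rim centre.

```bash
python3 -c "
from station import ctrl
print(ctrl.job_done())"
```

```text
the job is handed in; nothing more can be done
None
```

The wide grey cover is now seated on the black meter's collar, and I have handed the job in (about 11 s of the 35 s used). I gripped it by the knob and lowered it until about 15 N of contact showed it was seated. Then I released it and moved the arm clear.

**Last checks:**
- **Centring:** the disc centre measured (0.4845, 0.0507) m against the rim at (0.4835, 0.0529) m, so about 2.4 mm off.
- **Level:** the disc looks level in both views, and at contact the tool height matched the expected seated height to within 0.2 mm.
- **Clear of everything:** the gripper is open, away from the parts, and reads no contact force.

My first rough side-view estimate of the rim was 7 mm off the top view. A better pixel reading brought the two to within about 1 mm. I did not re-measure the small cover at the end, but the arm never went near it.

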